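Store the sampling probe in the tube that is deep enough and cap it

ROBOT

A 7-joint arm with a two-finger parallel gripper is mounted at the origin on the work surface. World frame = base frame: x ahead of the robot, y to its left, z up, the work surface at z = 0. Lengths are in mm, angles in rad, forces in N, time in s.
With the tool pointing down it reaches from about 425 to 875 mm from the base axis. Payload 8.4 kg.
Tool frame: the origin (TCP) lies at the very end of the fingers, on their centre line; the grasp point (between the pads) lies behind it (manip.grasp_offset is the z of the grasp point in the tool frame, in mm); z points along the fingers, y is the line along which they close (so a half turn about z gives the same grasp; the last joint's range is limited). The gripper opens to 87 mm and grips with 3 to 60 N. Pads are 19 mm wide; open, the fingers measure 117 mm over their backs; the gripper's body (75 mm by 190 mm) begins 51 mm behind the grasp point.
Start: joints at [1.093, 0.333, 0.04, 1.465, -0.013, 1.343, -0.059], TCP at [240.349, -603.899, 196.346] pointing down, gripper open.
Joint ranges: [-2.58, 2.58], [-0.38, 2.09], [-1.3, 1.39], [0.25, 2.4], [-1.5, 4.64], [0.08, 2.09], [-2.65, 2.65]. Speed limits (rad/s): [2.22, 2.22, 2.79, 2.79, 3.14, 3.14, 3.14].

INTERFACE

Orientations are given as a unit quaternion [x, y, z, w].
In Python, from station import manip gives the robot as it stands.
- The arm moves only by the tool play_rows, never from a script. Its argument "moves" is a list that holds one entry, the list of rows, each a list of 6 numbers: the shift along the tool's x, y, z in mm, then the turn, a rotation vector about the tool's x, y, z in rad. In form: [[[tx, ty, tz, ax, ay, az], ...]]. A call has 1 to 12 rows; each row is the pose to reach, as a shift and turn from the pose commanded when the call began, along the tool's axes at that moment; what a row does not reach only later rows make up. A row lasts 1/12 s, in which the tool goes at most 41.7 mm and 7.16 degrees, less where a joint would pass 70% of its speed; a pose out of reach is approached as far as the arm can. A call with a gripper value outside its range is refused whole. "fingers" is the closure in counts, from 0 (fully open) to 255 (shut), set as the call begins (left out, the last holds). The fingers move at their own pace and stop on an object; "squeeze" is the grip in N (left out, the last holds). Time passes only in rows, so rows that repeat a pose let the fingers close. It gives the time, the measured TCP pose, the force, the opening and the grip force at its end, in the units of the state.
- manip.get_obs(): the state, without advancing time (a new reading comes with each control period).
- manip.capture(name): name is "scene" or "side" or "wrist"; returns the picture (384x512x3 uint8, blue, green, red); there is no depth.
- manip.camera_model(name): a dict with "intrinsics" (3x3 intrinsics, pixels), "origin" and "rotation" of the camera in the world; the wrist camera has in their place "mount" (4x4, takes a point from camera to tool coordinates, whose origin is the TCP and whose axes are the flange's). Camera axes: x right, y down, z forward; pixel columns grow to the right and rows downward; lengths in mm; the calibration is good to about 2 mm. A picture is of the moment at which its call begins: read the wrist's pose just before it. camera_model takes no time and is no camera call.
- manip.hand_in(): hands the job in; it is judged then, once.
The state is a dict: "t": time; "joint_positions": joint angles; "joint_velocities": joint speeds; "joint_efforts": joint torques, N m; "ee_pos": TCP position; "tcp_rot": TCP orientation; "ft_force": force on the tool from outside, world axes, zero at the start; "torque": the same for the moment, N m; "gripper_width": finger opening in mm; "grasp_force": force on a finger pad.
Only numpy, scipy, OpenCV 4.12 (cv2) and the standard library are available. Lean on these libraries where they do the work, as an engineer would, in place of code of your own. Each camera call takes 0.05 s, during which the arm holds its last target. There are 200 camera calls.

TASK

Take the steel probe with the black handle out of its grey drying block and store it, tip down, in one of the two upright steel tubes on the plate. The tubes look alike, but one of them has a spacer stuck out of sight in the bottom: feel for it, and leave the probe in the tube where it goes fully home, with its collar resting on the rim. Then put the loose metal cap over it, pushed fully down onto that tube's shoulder, let go, and leave the bowl, jar and dish where they are.

Things in the scene. Friction and masses are not known exactly. Their poses are not given: they have to be found in the camera images.
- probe: Steel probe standing tip down in the drying block, loose, 0.1 to 0.2 kg. Origin at the tip's centre, z up along the probe. From the tip: tapered foot (10 mm wide at the tip, full width from 7 mm), round shaft 16 mm in diameter up to 70 mm, round collar 28 mm in diameter from 70 to 75 mm, round black handle 22 mm in diameter from 75 to 115 mm, where it is gripped.
- probe_seat (a point): Point on the probe's axis at the underside of the collar, 70 mm above the tip; it lies at the tube's mouth when the probe is fully home.
- rack: Grey plastic drying block, 85 x 85 x 50 mm high, fixed; origin at the centre of its underside. One upright hole 18.5 mm wide and 45 mm deep in the middle of its top holds the probe, whose collar so stands 25 mm above the block.
- stand: Dark steel plate 80 (x) x 170 (y) x 10 mm, fixed, with two like steel tubes standing on it 90 mm apart along its own y; origin at the centre of its underside. Each tube: lower part 46 mm in diameter up to 64 mm above the table, ending in a level shoulder; above it a neck 32 mm in diameter up to the rim, 88 mm above the table; bore 18.5 mm wide.
- tube_a_mouth (a point): Centre of the rim of the tube at the stand's +y end, 88 mm above the table, z up. In one of the two tubes (it varies) the shaft goes in its full 70 mm until the collar meets the rim; in the other a hidden fixed spacer stops the tip 48 mm below the rim, leaving the collar 22 mm above the rim.
- tube_b_mouth (a point): Centre of the rim of the tube at the stand's -y end, 88 mm above the table, z up. Either this tube or tube_a holds the hidden spacer, which cannot be removed.
- cap: Plain round aluminium cap standing on the table open end down, loose, 100 g; 45 mm in outer diameter, 37 mm in inner diameter, 74 mm high with a closed 4 mm top. Origin at the centre of its open lower edge, z up to the closed top. Fully down, it covers probe handle and neck and its edge rests on the tube's shoulder, 24 mm below the rim.
- bowl: Bystander: round steel bowl 110 mm wide, 40 mm high, loose; origin at the centre of its underside.
- jar: Bystander: small amber glass jar 44 mm in diameter, 60 mm high, loose; origin at the centre of its underside.
- dish: Bystander: flat clear covered dish 90 mm in diameter, 14 mm high, loose; origin at the centre of its underside.
Mind the look-alikes: they are no part of the job. Leave any blue look-alike of the cap alone. Of the things shaped like the probe, the steel one is meant.

How it is judged (in metres and radians):
On the way, in this order (a step that is already met when the one before it is completed fails the run):
1. the probe is out of its drying block (z of probe in the frame of rack above 0.06 m), for 0.1 s.
2. the probe is fully home in one tube, its collar on the rim (((horizontal distance between probe_seat and tube_a_mouth below 0.005 m and z of probe_seat in the frame of tube_a_mouth between -0.004 and 0.004 m and angle between probe's own z axis and vertical below 0.08 rad) or (horizontal distance between probe_seat and tube_b_mouth below 0.005 m and z of probe_seat in the frame of tube_b_mouth between -0.004 and 0.004 m and angle between probe's own z axis and vertical below 0.08 rad))), for 0.2 s.
At the end, for the whole second after the job is handed in: Probe upright (0.08 rad) in a tube, collar within 4 mm of rim height and 5 mm of its centre; cap upright (0.08 rad) over the same tube, lower edge within 4 mm of the shoulder height (24 mm below the rim) and 6 mm of the axis; both released and at rest (((horizontal distance between probe_seat and tube_a_mouth below 0.005 m and z of probe_seat in the frame of tube_a_mouth between -0.004 and 0.004 m and angle between each of probe, cap's own z axis and vertical below 0.08 rad and horizontal distance between cap and tube_a_mouth below 0.006 m and z of cap in the frame of tube_a_mouth between -0.028 and -0.02 m and linear speed of each of probe, cap below 0.02 m/s) or (horizontal distance between probe_seat and tube_b_mouth below 0.005 m and z of probe_seat in the frame of tube_b_mouth between -0.004 and 0.004 m and angle between each of probe, cap's own z axis and vertical below 0.08 rad and horizontal distance between cap and tube_b_mouth below 0.006 m and z of cap in the frame of tube_b_mouth between -0.028 and -0.02 m and linear speed of each of probe, cap below 0.02 m/s))); the robot touches nothing.
It fails at once if the bowl is moved by more than 30 mm (distance of bowl from where it was at the start of the episode above 0.03 m).
It fails at once if the jar is moved by more than 30 mm (distance of jar from where it was at the start of the episode above 0.03 m).
It fails at once if the dish is moved by more than 30 mm (distance of dish from where it was at the start of the episode above 0.03 m).
It also fails if it takes over 72 s, if anything falls off the work surface, if the arm or the gripper's body presses on something with over 40 N, if the wrist force passes 120 N, or if a joint passes its speed limit or range.

## Working session

There is one attempt and no reset: what is moved stays moved. The work goes in short steps, Python scripts to look and compute and a tool call to move; the robot and the scene stay as the last step left them, time stands still between calls to the robot, and variables do not carry over. Pictures are saved under pics/ and viewed, at most 13 in all, crops included, and the job is handed in when it is done.

Besides the shell and the picture viewer there is one more tool, called as name([rows], argument=value, ...), one row to a line, values as JSON. play_rows: Moves the arm, as the interface text tells. Its arguments: {"type":"object","properties":{"moves":{"type":"array"},"fingers":{"type":"number"},"squeeze":{"type":"number"}},"required":["moves"]}

```bash
mkdir -p pics; python3 - <<'E'
from station import manip
import cv2,numpy as np
o=manip.get_obs();print(o['t'],o['ee_pos'],o['tcp_rot'],o['gripper_width'],manip.grasp_offset)
for n in("scene","side"):
    cv2.imwrite(f"pics/{n}0.png",manip.capture(n));m=manip.camera_model(n);print(n,m)
print(manip.camera_model("wrist"))
E
```

```text
0.0 [ 240.17578733 -603.43506299  195.41174155] [ 9.82113591e-01  1.88287503e-01 -2.10578364e-04 -8.16604818e-04] 87.0878007348087 -18.700000000000003
scene {'intrinsics': array([[408.33271109,   0.        , 256.51236181],
       [  0.        , 408.33271109, 194.32081621],
       [  0.        ,   0.        ,   1.        ]]), 'origin': array([1359.26642987,  454.59956756,  723.30535313]), 'rotation': array([ 0.43839511,  0.7796841 , -0.3941958 , -0.2109789 ])}
side {'intrinsics': array([[360.67301799,   0.        , 254.30706075],
       [  0.        , 360.67301799, 189.53273489],
       [  0.        ,   0.        ,   1.        ]]), 'origin': array([563.59095226, 761.31884415, 571.53585211]), 'rotation': array([-0.02285792,  0.87631055, -0.48086396,  0.01808807])}
{'intrinsics': array([[293.69090359,   0.        , 253.10325256],
       [  0.        , 293.69090359, 195.63601173],
       [  0.        ,   0.        ,   1.        ]]), 'mount': array([[ 4.59767777e-04, -9.66660173e-01, -2.56062296e-01,
         7.10138464e+01],
       [ 9.99999874e-01,  4.95666912e-04, -7.56602740e-05,
        -6.77454445e-01],
       [ 2.00059381e-04, -2.56062229e-01,  9.66660279e-01,
        -1.87494550e+02],
       [ 0.00000000e+00,  0.00000000e+00,  0.00000000e+00,
         1.00000000e+00]])}
```

View pics/scene0.png

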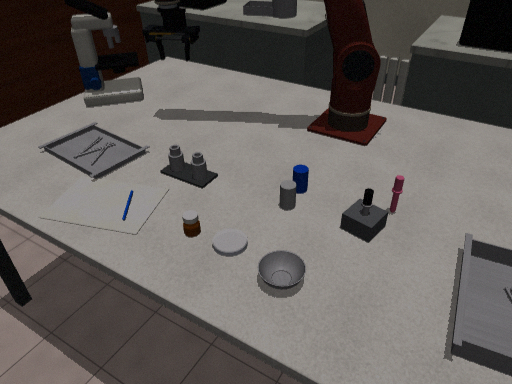

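View pics/side0.png

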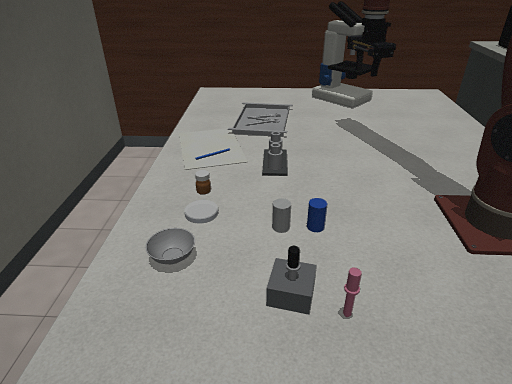

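The scene view shows the handle top near (368,191), the cap top (288,185), the tube rims (176,147) and (199,155), and the jar, dish and bowl at (192,224), (230,242) and (282,272). The side view shows the handle at (293,249), the cap top (282,203), and the tube rims (275,134) and (276,147).

```bash
cat > h.py <<'E'
from station import manip
import numpy as np,cv2
from scipy.spatial.transform import Rotation as R
def cam(n):
    m=manip.camera_model(n);K=m['intrinsics']
    if n=='wrist':
        o=manip.get_obs();T=np.eye(4);T[:3,:3]=R.from_quat(o['tcp_rot']).as_matrix();T[:3,3]=o['ee_pos'];T=T@m['mount'];return K,T[:3,3],T[:3,:3]
    return K,np.array(m['origin']),R.from_quat(m['rotation']).as_matrix()
def onz(c,uv,z):
    K,o,r=c;d=r@np.linalg.inv(K)@[uv[0],uv[1],1];return o+d*(z-o[2])/d[2]
def proj(c,p):
    K,o,r=c;q=K@(r.T@(np.asarray(p)-o));return q[:2]/q[2]
def totool(v):
    "world vector -> tool axes now"
    return R.from_quat(manip.get_obs()['tcp_rot']).inv().apply(v)
E
python3 - <<'E'
from h import *
np.set_printoptions(precision=1,suppress=True)
S=cam('scene');D=cam('side')
for n,a,b,z in[('handle',(368.5,191),(293.5,249),120),('cap',(288,185),(282,203),74),('tube1',(176,148),(276,134),88),('tube2',(199,155),(276,147),88),('jar',(191,216),(203,175),60),('dish',(230,240),(202,210),14),('bowl',(282,264),(171,242),40),('blue',(301,170),(317,202),74),('pink',(398,178),(354,271),120)]:
    print(n,onz(S,a,z),onz(D,b,z))
a=cv2.imread('pics/scene0.png')[130:220,150:250];b=cv2.imread('pics/side0.png')[120:190,240:310]
cv2.imwrite('pics/c.png',np.hstack([cv2.resize(a,(400,360),interpolation=2),cv2.resize(b,(360,360),interpolation=2)]))
E
```

```text
handle [529.1 253.8 120. ] [524.6 254.6 120. ]
cap [549.9  41.4  74. ] [542.8  38.9  74. ]
tube1 [ 569.3 -338.4   88. ] [ 560.2 -339.6   88. ]
tube2 [ 566.1 -251.4   88. ] [ 559.5 -241.8   88. ]
jar [ 776.1 -115.3   60. ] [ 764.1 -111.2   60. ]
dish [759.2  -9.8  14. ] [752.   -6.3  14. ]
bowl [785.7 153.9  40. ] [790.8 154.4  40. ]
blue [465.8  38.5  74. ] [457.9  31.   74. ]
pink [436.7 299.7 120. ] [423.  305.7 120. ]
```

View pics/c.png

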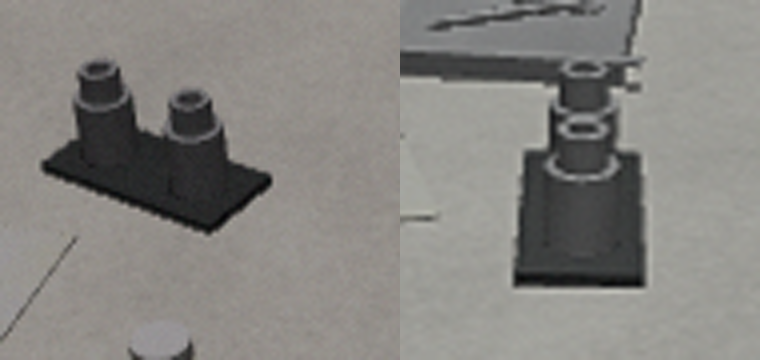

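The crop gives refined rim centres: scene (174.5,146.8) and (197.3,154), side (275.6,133) and (275.4,145). So the tubes are at about x 563, y -340 and -250. I'll move over the stand and look with the wrist camera.

play_rows([
  [[416,-166,-5,0,0,0],[416,-166,-5,0,0,0],[416,-166,-5,0,0,0],[416,-166,-5,0,0,0],[416,-166,-5,0,0,0],[416,-166,-5,0,0,0],[416,-166,-5,0,0,0],[416,-166,-5,0,0,0],[416,-166,-5,0,0,0],[416,-166,-5,0,0,0],[416,-166,-5,0,0,0],[416,-166,-5,0,0,0]],
], fingers=0)

```text
t: 1.1
ee_pos: [570.6, -287.5, 200.7]
tcp_rot: [0.981, 0.193, 0.001, -0.002]
ft_force: [0.1, 0.8, -0.0]
gripper_width: 87.2
grasp_force: 0.0
```

play_rows([
  [[0,0,0,0,0,0],[0,0,0,0,0,0],[0,0,0,0,0,0]],
])

```text
t: 1.35
ee_pos: [564.3, -297.4, 201.1]
tcp_rot: [0.982, 0.187, -0.0, 0.0]
ft_force: [-0.0, 0.7, -0.6]
gripper_width: 87.0
grasp_force: 0.0
```

```bash
python3 - <<'E'
from h import *
np.set_printoptions(precision=1,suppress=True)
W=cam('wrist');im=manip.capture('wrist');cv2.imwrite('pics/w0.png',im);o=manip.get_obs();print(o['t'],o['ee_pos'],o['tcp_rot'])
for p in[(565,-340,88),(562,-250,88)]:print(proj(W,p))
E
```

```text
1.4 [ 564.3 -297.5  201.2] [ 1.   0.2 -0.   0. ]
[291.2 201.4]
[210.5 173.2]
```

View pics/w0.png

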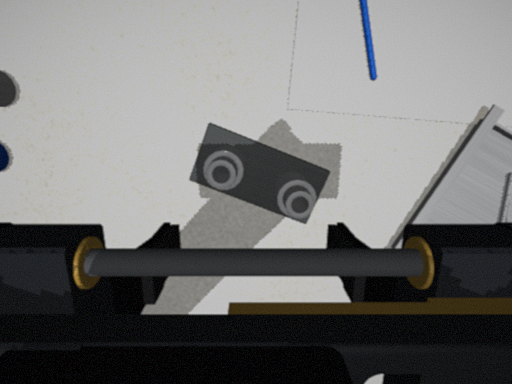

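The wrist view shows both tubes: the bores sit near (224,172) and (299,202). I'll refine that numerically.

```bash
python3 - <<'E'
from h import *
np.set_printoptions(precision=1,suppress=True)
im=cv2.imread('pics/w0.png');g=cv2.GaussianBlur(cv2.cvtColor(im,6),(0,0),.8)
W=cam('wrist');P=[]
for u,v in[(224,172),(299,202)]:
    s=g[v-14:v+15,u-14:u+15];t=np.uint8(s<62);n,l,st,c=cv2.connectedComponentsWithStats(t,connectivity=4)
    print(s[14,::2],s.min());
    for k in range(1,n):
        if st[k,4]>20:print(st[k],c[k]+[u-14,v-14])
cr=cv2.resize(g[140:230,190:330],None,fx=5,fy=5,interpolation=2);cv2.imwrite('pics/w0c.png',cr)
E
```

```text
[113  80  53  53  55  52  52  51  50  59  94 114 107  73 101] 50
[11  0 15 10 27] [229.5 161. ]
[  3   9  16  15 189] [220.7 173.8]
[ 75 108 112  89  60  58  56  57  54  52  50  62 100 112 106] 50
[ 0  0 20 13 68] [291.8 191. ]
[  8  10  15  14 167] [299.7 204.4]
```

View pics/w0c.png

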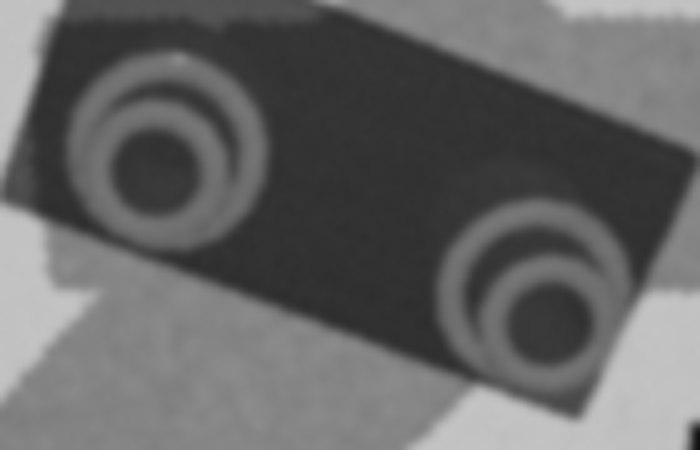

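The bores are at (220.9,173.9) and (299.7,204.4) and agree with the zoomed crop.

```bash
python3 - <<'E'
from h import *
np.set_printoptions(precision=1,suppress=True)
W=cam('wrist');S=cam('scene');D=cam('side')
a=onz(W,(220.9,173.9),88);b=onz(W,(299.7,204.4),88);print(a,b,np.linalg.norm(a-b),np.degrees(np.arctan2(*(a-b)[:2])))
print(onz(S,(197.3,154),88),onz(S,(174.5,146.8),88),onz(D,(275.4,144.9),88),onz(D,(275.6,133.2),88))
print(totool(np.array([527,254,200])-manip.get_obs()['ee_pos']))
E
```

```text
[ 565.4 -260.4   88. ] [ 565.2 -349.9   88. ] 89.53143388632118 0.07839079290989405
[ 564.1 -259.4   88. ] [ 566.  -347.3   88. ] [ 561.5 -256.6   88. ] [ 561.6 -346.1   88. ]
[ 167.9 -526.6    1. ]
```

```bash
python3 - <<'E'
from h import *
p=manip.get_obs()['ee_pos']
print(totool(np.array([546,40,200])-p))
E
```

```text
[ 106.96598538 -320.62191844    1.08424924]
```

play_rows([
  [[107,-320,0,0,0,0],[107,-320,0,0,0,0],[107,-320,0,0,0,0],[107,-320,0,0,0,0],[107,-320,0,0,0,0],[107,-320,0,0,0,0],[107,-320,0,0,0,0],[107,-320,0,0,0,0],[107,-320,0,0,0,0],[107,-320,0,0,0,0],[107,-320,0,0,0,0],[107,-320,0,0,0,0]],
])

```text
t: 2.4
ee_pos: [546.7, 38.7, 201.3]
tcp_rot: [0.982, 0.187, -0.0, 0.0]
ft_force: [0.3, -0.5, 0.2]
gripper_width: 87.3
grasp_force: 0.0
```

```bash
python3 - <<'E'
from h import *
np.set_printoptions(precision=1,suppress=True)
W=cam('wrist');im=manip.capture('wrist');cv2.imwrite('pics/w1.png',im);o=manip.get_obs();print(o['t'],o['ee_pos'],proj(W,(546,40,74)),proj(W,(527,254,120)))
print(totool(np.array([527,254,210])-o['ee_pos']))
E
```

```text
2.45 [546.7  38.7 201.3] [252.4 184.8] [ 21.6 129.7]
[  60.6 -207.5   -8.8]
```

View pics/w1.png

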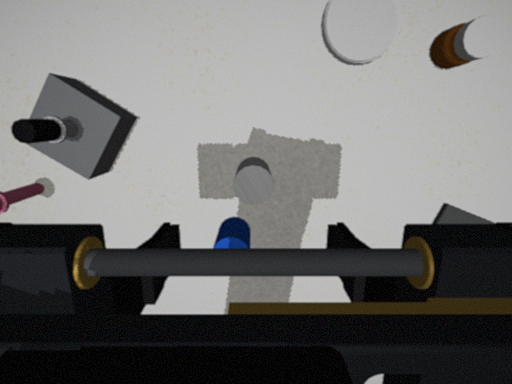

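The picture shows the grey cap's top at about (254,181) and the probe handle's top at about (20,131). Next I go over the probe.

play_rows([
  [[61,-207,-9,0,0,0],[61,-207,-9,0,0,0],[61,-207,-9,0,0,0],[61,-207,-9,0,0,0],[61,-207,-9,0,0,0],[61,-207,-9,0,0,0],[61,-207,-9,0,0,0],[61,-207,-9,0,0,0],[61,-207,-9,0,0,0]],
])

```text
t: 3.2
ee_pos: [527.6, 253.5, 210.1]
tcp_rot: [0.982, 0.187, -0.0, 0.0]
ft_force: [0.5, -0.1, 0.5]
gripper_width: 87.1
grasp_force: 0.0
```

```bash
python3 - <<'E'
from h import *
np.set_printoptions(precision=1,suppress=True)
c=cv2.imread('pics/w1.png')
g=cv2.GaussianBlur(cv2.cvtColor(c,6),(0,0),.8);print('cap row181',g[181,228:280:2],'col',g[160:210:2,254])
W=cam('wrist');im=manip.capture('wrist');o=manip.get_obs();print(o['t'],o['ee_pos'],o['tcp_rot'],proj(W,(527,254,120)))
g=cv2.cvtColor(im,6);cv2.imwrite('pics/w2.png',np.hstack([cv2.resize(im[140:230,210:310],(400,360),interpolation=2),cv2.resize(c[140:230,210:310],(400,360),interpolation=2)]))
np.save('w2.npy',im)
E
```

```text
cap row181 [130 132 129 120 121 120 121 122 122 122 122 125 125 126 126 126 125 123
 124 124 125 125 118 118 126 129] col [ 60  60  71 114 127 126 127 126 126 126 126 126 126 125 123 122 122 121
 122 122 123 122 123 127 128]
3.25 [527.6 253.5 210.1] [ 1.   0.2 -0.   0. ] [253.1 193.5]
```

View pics/w2.png

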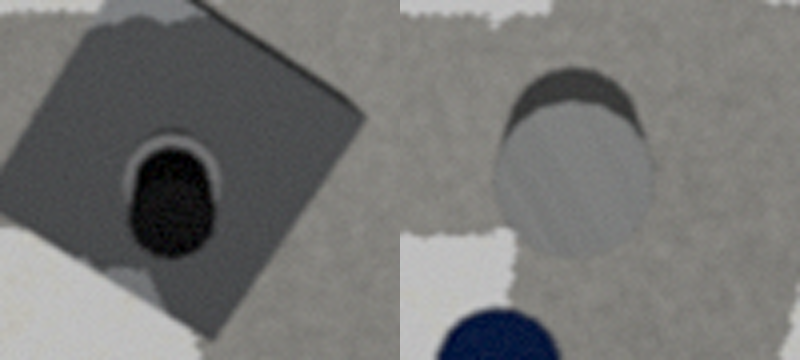

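The probe handle's top is at (253,194), within 1 mm of the prediction at (527,254). The cap's top is at (253.7,185), which puts the cap at about (546.5,39). Now I descend and grip the handle.

play_rows([
  [[0,-0.5,40,0,0,0],[0,-0.5,70,0,0,0],[0,-0.5,95,0,0,0],[0,-0.5,115,0,0,0],[0,-0.5,124,0,0,0],[0,-0.5,124,0,0,0],[0,-0.5,124,0,0,0]],
])

```text
t: 3.83
ee_pos: [527.1, 255.6, 87.0]
tcp_rot: [0.982, 0.188, 0.0, 0.0]
ft_force: [-0.4, -0.6, -0.0]
gripper_width: 86.8
grasp_force: 0.0
```

play_rows([
  [[0,0,0,0,0,0],[0,0,0,0,0,0],[0,0,0,0,0,0],[0,0,0,0,0,0],[0,0,0,0,0,0],[0,0,0,0,0,0],[0,0,0,0,0,0],[0,0,0,0,0,0],[0,0,0,0,0,0]],
], fingers=255, squeeze=30)

```text
t: 4.58
ee_pos: [526.5, 256.4, 86.3]
tcp_rot: [0.982, 0.188, -0.0, -0.0]
ft_force: [0.2, 0.1, -0.3]
gripper_width: 34.7
grasp_force: 0.0
```

play_rows([
  [[0,0,0,0,0,0],[0,0,0,0,0,0],[0,0,0,0,0,0],[0,0,0,0,0,0],[0,0,0,0,0,0]],
])

```text
t: 5.0
ee_pos: [526.5, 256.4, 86.4]
tcp_rot: [0.982, 0.188, -0.0, -0.0]
ft_force: [0.4, -0.1, -0.5]
gripper_width: 20.7
grasp_force: 30.0
```

play_rows([
  [[0,0,-15,0,0,0],[0,0,-40,0,0,0],[0,0,-75,0,0,0],[0,0,-110,0,0,0],[0,0,-124,0,0,0],[0,0,-124,0,0,0],[0,0,-124,0,0,0]],
])

```text
t: 5.58
ee_pos: [526.7, 256.5, 210.7]
tcp_rot: [0.982, 0.188, 0.001, -0.0]
ft_force: [0.4, 0.5, -1.7]
gripper_width: 20.5
grasp_force: 30.0
```

```bash
python3 - <<'E'
from h import *
np.set_printoptions(precision=1,suppress=True)
W=cam('wrist');im=manip.capture('wrist');o=manip.get_obs();print(o['t'],o['ee_pos'],o['tcp_rot'],o['gripper_width'],o['grasp_force'],o['ft_force'])
S=cam('scene');s=manip.capture('scene');u,v=map(int,proj(S,o['ee_pos']));print(u,v,proj(S,o['ee_pos']-[0,0,81]))
u0,v0=proj(W,o['ee_pos']-[0,0,0]);print(u0,v0)
cv2.imwrite('pics/g.png',np.hstack([cv2.resize(s[v-40:v+60,u-50:u+50],(400,400),interpolation=2),cv2.resize(im[150:350,150:350],(400,400),interpolation=2)]))
print(totool(np.array([565.3,-260.2,212])-o['ee_pos']))
E
```

```text
5.6333 [526.1 256.1 209.4] [ 1.   0.2 -0.   0. ] 20.386638183130525 29.98881608247757 [-0.4  1.1 -2.4]
375 159 [370.3 187.9]
254.37911235374207 226.34493632401433
[-154.5  494.2   -2.2]
```

View pics/g.png

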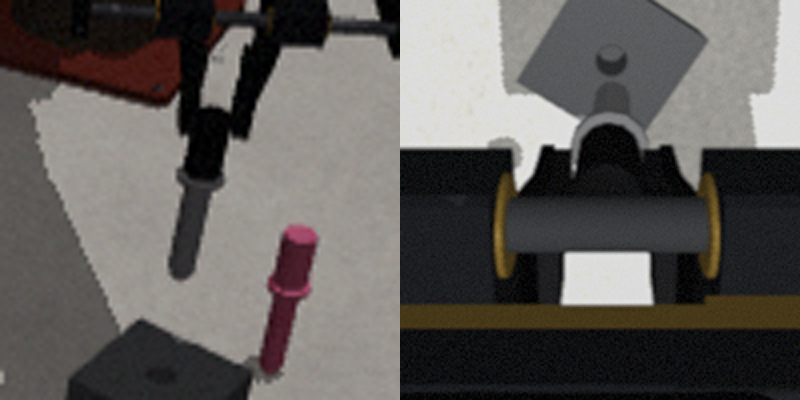

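The probe hangs upright and centred in the grip, with its tip at about scene (370,187) as predicted. The block's hole shows at about wrist (255.5,180), so I use it to check the wrist camera's bias.

```bash
python3 - <<'E'
from h import *
np.set_printoptions(precision=1,suppress=True)
W=cam('wrist');im=manip.capture('wrist');g=cv2.GaussianBlur(cv2.cvtColor(im,6),(0,0),.8);o=manip.get_obs();print(o['t'],o['ee_pos'],o['joint_velocities'].max())
s=g[168:196,240:272];print(s[::2,::2])
for q in[(255.5,179),(255.5,182)]:print(onz(W,q,50))
E
```

```text
5.7333 [525.7 255.8 208.6] 0.004217435016892418
[[92 93 92 92 92 93 93 93 92 92 93 93 92 93 93 93]
 [91 91 91 92 92 92 91 89 88 90 93 93 92 92 91 93]
 [92 90 91 92 91 86 87 88 89 87 87 92 93 92 92 93]
 [91 91 92 92 84 85 92 92 93 92 84 84 92 92 91 91]
 [91 92 92 89 72 80 92 92 93 91 75 67 90 92 93 92]
 [91 90 91 84 57 55 75 83 82 71 52 53 85 92 92 92]
 [90 90 91 84 56 43 47 52 50 47 43 55 85 92 92 92]
 [90 89 89 87 64 45 44 45 44 43 44 63 88 91 91 92]
 [90 90 90 89 81 59 47 44 45 46 58 81 91 91 92 91]
 [90 90 91 90 89 83 70 60 62 68 82 91 91 91 91 91]
 [89 89 90 90 91 90 89 86 87 88 92 91 92 91 91 91]
 [89 90 90 90 90 89 86 83 82 83 88 91 90 90 91 90]
 [89 88 88 90 88 80 70 69 69 70 75 84 90 90 91 91]
 [90 90 89 88 81 68 65 68 68 68 68 71 86 90 90 90]]
[526.3 253.7  50. ]
[522.9 252.3  50. ]
```

play_rows([
  [[-153,492,0,0,0,0],[-153,492,0,0,0,0],[-153,492,0,0,0,0],[-153,492,0,0,0,0],[-153,492,0,0,0,0],[-153,492,0,0,0,0],[-153,492,0,0,0,0],[-153,492,0,0,0,0],[-153,492,0,0,0,0],[-153,492,0,0,0,0],[-153,492,0,0,0,0],[-153,492,0,0,0,0]],
])

```text
t: 6.73
ee_pos: [564.2, -244.1, 208.8]
tcp_rot: [0.982, 0.188, -0.001, -0.0]
ft_force: [1.7, -0.2, -0.4]
gripper_width: 20.8
grasp_force: 30.0
```

play_rows([
  [[0,0,0,0,0,0],[0,0,0,0,0,0],[0,0,0,0,0,0],[0,0,0,0,0,0],[0,0,0,0,0,0]],
])

```text
t: 7.15
ee_pos: [565.3, -240.2, 210.1]
tcp_rot: [0.982, 0.189, -0.0, -0.0]
ft_force: [-0.2, 0.2, -1.4]
gripper_width: 20.5
grasp_force: 30.0
```

```bash
python3 - <<'E'
from h import *
np.set_printoptions(precision=1,suppress=True)
o=manip.get_obs();print(o['t'],o['ee_pos'],o['tcp_rot'],o['ft_force'])
print(totool(np.array([565.3,-258.2,180])-o['ee_pos']))
E
```

```text
7.15 [ 565.3 -240.2  210.1] [ 1.   0.2 -0.  -0. ] [-0.2  0.2 -1.4]
[-6.7 16.7 30.1]
```

play_rows([
  [[-6.7,16.7,10,0,0,0],[-6.7,16.7,30,0,0,0],[-6.7,16.7,30,0,0,0],[-6.7,16.7,30,0,0,0],[-6.7,16.7,30,0,0,0],[-6.7,16.7,30,0,0,0]],
])

```text
t: 7.65
ee_pos: [565.9, -259.3, 181.7]
tcp_rot: [0.982, 0.189, 0.001, 0.0]
ft_force: [-0.3, -0.6, -0.8]
gripper_width: 20.8
grasp_force: 30.0
```

```bash
python3 - <<'E'
from h import *
np.set_printoptions(precision=1,suppress=True)
o=manip.get_obs();p=o['ee_pos'];print(o['t'],p,o['ft_force'])
S=cam('scene');D=cam('side');s=manip.capture('scene');d=manip.capture('side')
a=proj(S,p-[0,0,90]).astype(int);b=proj(D,p-[0,0,90]).astype(int);print(a,b)
f=lambda im,c:cv2.resize(im[c[1]-30:c[1]+20,c[0]-25:c[0]+25],(400,400),interpolation=2)
cv2.imwrite('pics/t.png',np.hstack([f(s,a),f(d,b)]))
print(totool(np.array([565.3,-258.2,180])-p))
E
```

```text
7.65 [ 565.9 -259.3  181.7] [-0.3 -0.6 -0.8]
[196 153] [274 143]
[-0.1 -1.2  1.7]
```

View pics/t.png

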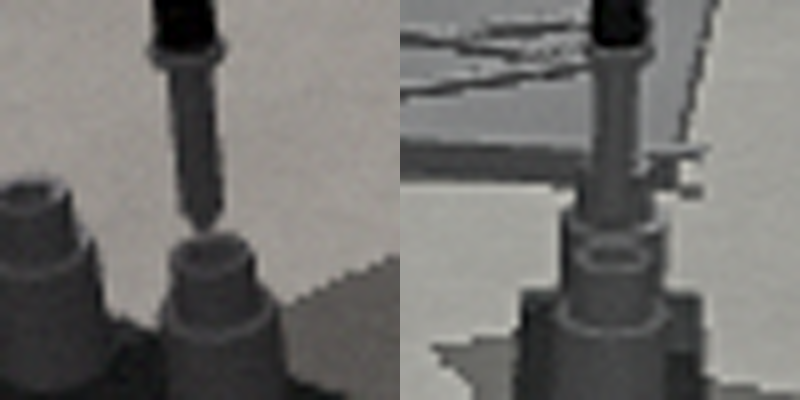

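The tip is centred just above the rim of tube A (scene crop tip (207,225) and rim (212,245); side view 615 against 614). I insert gently and watch the force.

play_rows([
  [[0,-0.5,6,0,0,0],[0,-0.5,12,0,0,0],[0,-0.5,18,0,0,0],[0,-0.5,24,0,0,0],[0,-0.5,30,0,0,0],[0,-0.5,36,0,0,0],[0,-0.5,42,0,0,0],[0,-0.5,47,0,0,0],[0,-0.5,50,0,0,0]],
], squeeze=30)

```text
t: 8.5
ee_pos: [564.6, -259.5, 129.4]
tcp_rot: [0.982, 0.188, -0.0, -0.0]
ft_force: [-0.7, -1.0, -1.5]
gripper_width: 21.0
grasp_force: 30.0
```

play_rows([
  [[0,0,3,0,0,0],[0,0,5,0,0,0],[0,0,7,0,0,0],[0,0,9,0,0,0],[0,0,11,0,0,0],[0,0,12,0,0,0]],
])

```text
t: 9.0
ee_pos: [566.9, -260.0, 121.0]
tcp_rot: [0.982, 0.188, 0.002, 0.001]
ft_force: [-0.8, 1.8, 17.3]
gripper_width: 20.6
grasp_force: 30.0
```

A firm 17 N contact at TCP z 121 matches the spacer depth of 121.4, so tube A is blocked. I retract and go to tube B.

play_rows([
  [[0,0,-20,0,0,0],[0,0,-45,0,0,0],[0,0,-70,0,0,0],[0,0,-70,0,0,0],[-33,84,-70,0,0,0],[-33,84,-70,0,0,0],[-33,84,-70,0,0,0],[-33,84,-68,0,0,0],[-33,84,-68,0,0,0],[-33,84,-68,0,0,0],[-33,84,-68,0,0,0]],
])

```text
t: 9.92
ee_pos: [565.8, -348.4, 186.4]
tcp_rot: [0.982, 0.189, 0.0, -0.0]
ft_force: [0.1, 0.2, -0.8]
gripper_width: 20.4
grasp_force: 30.0
```

```bash
python3 - <<'E'
from h import *
np.set_printoptions(precision=1,suppress=True)
o=manip.get_obs();p=o['ee_pos'];print(o['t'],p,o['ft_force'])
print(totool(np.array([565.3,-348.7,180])-p))
E
```

```text
9.9167 [ 565.8 -348.4  186.4] [ 0.1  0.2 -0.8]
[-0.6  0.1  6.4]
```

play_rows([
  [[0,0,7,0,0,0],[0,0,13,0,0,0],[0,0,19,0,0,0],[0,0,25,0,0,0],[0,0,31,0,0,0],[0,0,37,0,0,0],[0,0,43,0,0,0],[0,0,49,0,0,0],[0,0,55,0,0,0],[0,0,60,0,0,0],[0,0,65,0,0,0],[0,0,68,0,0,0]],
])

```text
t: 10.92
ee_pos: [565.1, -349.7, 117.5]
tcp_rot: [0.982, 0.188, -0.0, -0.0]
ft_force: [-0.1, 0.5, -1.2]
gripper_width: 20.9
grasp_force: 30.0
```

Free below the spacer depth, so tube B is the right one. I go home gently, down to about z 99.

play_rows([
  [[0,0,4,0,0,0],[0,0,8,0,0,0],[0,0,11,0,0,0],[0,0,13,0,0,0],[0,0,15,0,0,0],[0,0,17,0,0,0],[0,0,19,0,0,0],[0,0,20,0,0,0],[0,0,20,0,0,0]],
])

```text
t: 11.67
ee_pos: [565.9, -350.1, 99.4]
tcp_rot: [0.982, 0.188, 0.001, 0.0]
ft_force: [-1.2, 1.4, 4.5]
gripper_width: 20.7
grasp_force: 30.0
```

play_rows([
  [[0,0,0.5,0,0,0],[0,0,0.5,0,0,0],[0,0,0.5,0,0,0]],
])

```text
t: 11.92
ee_pos: [566.0, -350.2, 99.4]
tcp_rot: [0.982, 0.188, 0.001, 0.001]
ft_force: [-1.0, 0.4, 7.2]
gripper_width: 20.6
grasp_force: 30.0
```

play_rows([
  [[0,0,-1,0,0,0],[0,0,-1,0,0,0],[0,0,-1,0,0,0],[0,0,-1,0,0,0],[0,0,-1,0,0,0],[0,0,-1,0,0,0],[0,0,-1,0,0,0],[0,0,-1,0,0,0],[0,0,-1,0,0,0]],
], fingers=0)

```text
t: 12.67
ee_pos: [565.3, -349.9, 98.8]
tcp_rot: [0.982, 0.188, 0.0, -0.0]
ft_force: [0.9, 0.2, -0.2]
gripper_width: 72.5
grasp_force: 0.0
```

play_rows([
  [[0,0,-30,0,0,0],[0,0,-65,0,0,0],[0,0,-100,0,0,0],[0,0,-101,0,0,0],[0,0,-101,0,0,0],[0,0,-101,0,0,0]],
])

```text
t: 13.17
ee_pos: [565.1, -349.8, 199.4]
tcp_rot: [0.982, 0.188, -0.0, -0.0]
ft_force: [0.5, -0.5, -0.4]
gripper_width: 87.3
grasp_force: 0.0
```

```bash
python3 - <<'E'
from h import *
np.set_printoptions(precision=1,suppress=True)
o=manip.get_obs();p=o['ee_pos'];print(o['t'],p,o['ft_force'],o['gripper_width'])
S=cam('scene');s=manip.capture('scene');W=cam('wrist');w=manip.capture('wrist')
a=proj(S,(565,-349,100)).astype(int);b=proj(W,(565,-349,133));print(a,b)
b=b.astype(int)
f=lambda im,c:cv2.resize(im[c[1]-30:c[1]+20,c[0]-25:c[0]+25],(400,400),interpolation=2)
cv2.imwrite('pics/home.png',np.hstack([f(s,a),f(w,b)]))
print(totool(np.array([546.5,39,205])-p))
E
```

```text
13.1667 [ 565.1 -349.8  199.4] [ 0.5 -0.5 -0.4] 87.34695114594193
[173 143] [253.5 199.4]
[ 126.5 -368.1   -5. ]
```

View pics/home.png

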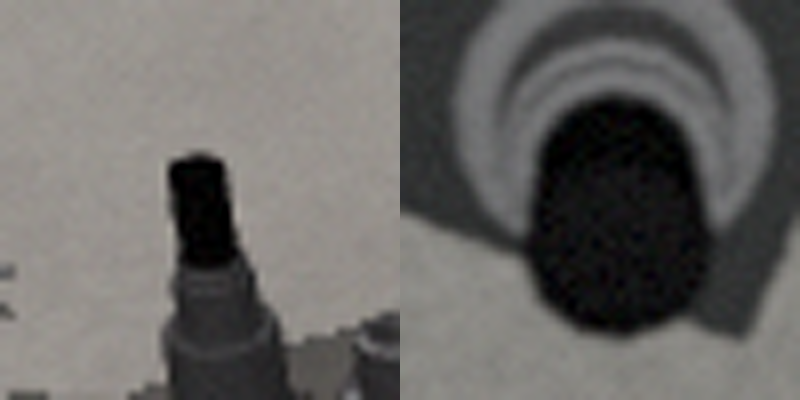

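The picture shows the collar seated on tube B's rim, handle upright. Next, the cap.

play_rows([
  [[127,-369,0,0,0,0],[127,-369,0,0,0,0],[127,-369,0,0,0,0],[127,-369,0,0,0,0],[127,-369,0,0,0,0],[127,-369,0,0,0,0],[127,-369,0,0,0,0],[127,-369,0,0,0,0],[127,-369,0,0,0,0],[127,-369,0,0,0,0],[127,-369,0,0,0,0],[127,-369,0,0,0,0]],
])

```text
t: 14.27
ee_pos: [546.1, 40.7, 198.8]
tcp_rot: [0.982, 0.189, -0.001, -0.0]
ft_force: [0.4, -0.6, -0.3]
gripper_width: 87.3
grasp_force: 0.0
```

play_rows([
  [[0,0,0,0,0,0],[0,0,0,0,0,0],[0,0,0,0,0,0],[0,0,0,0,0,0]],
])

```text
t: 14.6
ee_pos: [546.9, 38.7, 199.6]
tcp_rot: [0.982, 0.187, -0.0, 0.0]
ft_force: [-0.3, -0.2, 0.5]
gripper_width: 87.0
grasp_force: 0.0
```

```bash
python3 - <<'E'
from h import *
np.set_printoptions(precision=1,suppress=True)
o=manip.get_obs();p=o['ee_pos'];print(o['t'],p);W=cam('wrist');w=manip.capture('wrist')
print(onz(W,(253.7,185),74))
g=cv2.GaussianBlur(cv2.cvtColor(w,6),(0,0),1)
u,v=proj(W,(546.5,39,74));print(u,v)
for (c) in [cv2.HoughCircles(cv2.resize(g[140:230,200:310],None,fx=4,fy=4),cv2.HOUGH_GRADIENT,1,20,param1=60,param2=12,minRadius=68,maxRadius=90)]:
    if c is not None:
        for x,y,r in c[0][:4]:q=(x/4+200-.4,y/4+140-.4);print(q,r/4,onz(W,q,74))
print(totool(np.array([546.5,39.8,38])-p))
E
```

```text
14.6 [546.9  38.7 199.6]
[546.9  38.8  74. ]
253.38394310325157 185.24109747492034
(np.float32(253.475), np.float32(173.975)) 17.4 [558.1  43.5  74. ]
[  0.1  -1.1 161.6]
```

play_rows([
  [[0,-1,40,0,0,0],[0,-1,78,0,0,0],[0,-1,110,0,0,0],[0,-1,135,0,0,0],[0,-1,152,0,0,0],[0,-1,161,0,0,0],[0,-1,161,0,0,0],[0,-1,161,0,0,0]],
])

```text
t: 15.32
ee_pos: [546.8, 40.8, 39.4]
tcp_rot: [0.982, 0.188, 0.0, -0.0]
ft_force: [1.2, -0.1, 0.8]
gripper_width: 87.2
grasp_force: 0.0
```

play_rows([
  [[0,0,0,0,0,0],[0,0,0,0,0,0],[0,0,0,0,0,0],[0,0,0,0,0,0],[0,0,0,0,0,0],[0,0,0,0,0,0],[0,0,0,0,0,0],[0,0,0,0,0,0],[0,0,0,0,0,0],[0,0,0,0,0,0],[0,0,0,0,0,0]],
], fingers=255, squeeze=20)

```text
t: 16.23
ee_pos: [546.6, 40.8, 38.9]
tcp_rot: [0.982, 0.188, 0.0, -0.0]
ft_force: [0.6, -0.6, 0.7]
gripper_width: 44.0
grasp_force: 20.0
```

play_rows([
  [[0,0,-15,0,0,0],[0,0,-45,0,0,0],[0,0,-80,0,0,0],[0,0,-120,0,0,0],[0,0,-160,0,0,0],[0,0,-160,0,0,0],[0,0,-160,0,0,0],[0,0,-160,0,0,0]],
])

```text
t: 16.9
ee_pos: [546.0, 40.8, 198.2]
tcp_rot: [0.982, 0.188, -0.0, -0.0]
ft_force: [0.2, 0.0, -2.1]
gripper_width: 44.1
grasp_force: 20.0
```

```bash
python3 - <<'E'
from h import *
np.set_printoptions(precision=1,suppress=True)
o=manip.get_obs();p=o['ee_pos'];print(o['t'],p,o['gripper_width'],o['ft_force'])
print(totool(np.array([565.3,-349.8,p[2]])-p))
E
```

```text
16.9 [546.   40.8 198.2] 44.053346978280466 [ 0.2  0.  -2.1]
[-126.6  370.     0. ]
```

play_rows([
  [[-126.5,370,0,0,0,0],[-126.5,370,0,0,0,0],[-126.5,370,0,0,0,0],[-126.5,370,0,0,0,0],[-126.5,370,0,0,0,0],[-126.5,370,0,0,0,0],[-126.5,370,0,0,0,0],[-126.5,370,0,0,0,0],[-126.5,370,0,0,0,0],[-126.5,370,0,0,0,0],[-126.5,370,0,0,0,0],[-126.5,370,0,0,0,0]],
])

```text
t: 17.9
ee_pos: [564.5, -350.2, 196.1]
tcp_rot: [0.982, 0.187, -0.002, -0.001]
ft_force: [0.0, 0.6, -1.4]
gripper_width: 44.1
grasp_force: 20.0
```

play_rows([
  [[0,0,0,0,0,0],[0,0,0,0,0,0],[0,0,0,0,0,0],[0,0,0,0,0,0],[0,0,0,0,0,0]],
])

```text
t: 18.32
ee_pos: [566.0, -348.9, 199.1]
tcp_rot: [0.982, 0.189, 0.0, 0.0]
ft_force: [0.6, 0.3, -1.2]
gripper_width: 44.3
grasp_force: 20.0
```

```bash
python3 - <<'E'
from h import *
np.set_printoptions(precision=1,suppress=True)
o=manip.get_obs();p=o['ee_pos'];print(o['t'],p,o['gripper_width'],o['ft_force'])
print(totool(np.array([565.3,-349.8,103])-p))
E
```

```text
18.3167 [ 566.  -348.9  199.1] 44.31750896106435 [ 0.6  0.3 -1.2]
[-1.   0.5 96.1]
```

play_rows([
  [[-0.5,0.5,15,0,0,0],[-0.5,0.5,25,0,0,0],[-0.5,0.5,35,0,0,0],[-0.5,0.5,45,0,0,0],[-0.5,0.5,55,0,0,0],[-0.5,0.5,62,0,0,0],[-0.5,0.5,67,0,0,0],[-0.5,0.5,67,0,0,0],[-0.5,0.5,67,0,0,0]],
])

```text
t: 19.07
ee_pos: [565.5, -350.3, 131.8]
tcp_rot: [0.982, 0.188, -0.0, -0.0]
ft_force: [-0.1, -0.5, -0.8]
gripper_width: 44.4
grasp_force: 20.0
```

play_rows([
  [[0,0,3,0,0,0],[0,0,6,0,0,0],[0,0,9,0,0,0],[0,0,12,0,0,0],[0,0,14,0,0,0],[0,0,14,0,0,0]],
])

```text
t: 19.57
ee_pos: [565.2, -350.2, 117.2]
tcp_rot: [0.982, 0.188, -0.0, -0.0]
ft_force: [0.5, -0.5, -1.5]
gripper_width: 43.9
grasp_force: 20.0
```

The cap is over the neck with no contact. I go down to the shoulder, expected at TCP z of about 103.

play_rows([
  [[0,0,3,0,0,0],[0,0,6,0,0,0],[0,0,8,0,0,0],[0,0,10,0,0,0],[0,0,12,0,0,0],[0,0,13.5,0,0,0],[0,0,15,0,0,0],[0,0,16,0,0,0],[0,0,16,0,0,0]],
])

```text
t: 20.32
ee_pos: [566.0, -350.4, 102.9]
tcp_rot: [0.982, 0.188, 0.001, 0.0]
ft_force: [-1.1, 1.5, 5.7]
gripper_width: 44.3
grasp_force: 20.0
```

Shoulder contact came at the expected height. I release and retreat.

play_rows([
  [[0,0,-1,0,0,0],[0,0,-1,0,0,0],[0,0,-1,0,0,0],[0,0,-1,0,0,0],[0,0,-1,0,0,0],[0,0,-1,0,0,0],[0,0,-1,0,0,0],[0,0,-1,0,0,0],[0,0,-1,0,0,0]],
], fingers=0)

```text
t: 21.07
ee_pos: [565.4, -350.3, 102.8]
tcp_rot: [0.982, 0.188, -0.0, -0.0]
ft_force: [0.2, -0.7, -0.1]
gripper_width: 85.6
grasp_force: 0.0
```

play_rows([
  [[0,0,-20,0,0,0],[0,0,-55,0,0,0],[0,0,-95,0,0,0],[0,0,-120,0,0,0],[0,0,-120,0,0,0],[0,0,-120,0,0,0]],
])

```text
t: 21.57
ee_pos: [566.4, -350.8, 225.1]
tcp_rot: [0.982, 0.188, 0.001, 0.001]
ft_force: [1.0, 0.1, -0.4]
gripper_width: 86.6
grasp_force: 0.0
```

```bash
python3 - <<'E'
from h import *
np.set_printoptions(precision=1,suppress=True)
o=manip.get_obs();p=o['ee_pos'];print(o['t'],p,o['ft_force'],o['gripper_width'])
S=cam('scene');D=cam('side');s=manip.capture('scene');d=manip.capture('side')
f=lambda im,c:cv2.resize(im[c[1]-30:c[1]+20,c[0]-25:c[0]+25],(400,400),interpolation=2)
a=proj(S,(565,-349,100)).astype(int);b=proj(D,(565,-349,100)).astype(int);print(proj(S,(565.3,-350,138)),proj(S,(565.3,-350,64)),a)
cv2.imwrite('pics/end.png',np.hstack([f(s,a),f(d,b)]))
E
```

```text
21.5667 [ 566.4 -350.8  225.1] [ 1.   0.1 -0.4] 86.60276112231182
[171.7 132.1] [175.  153.2] [173 143]
```

View pics/end.png

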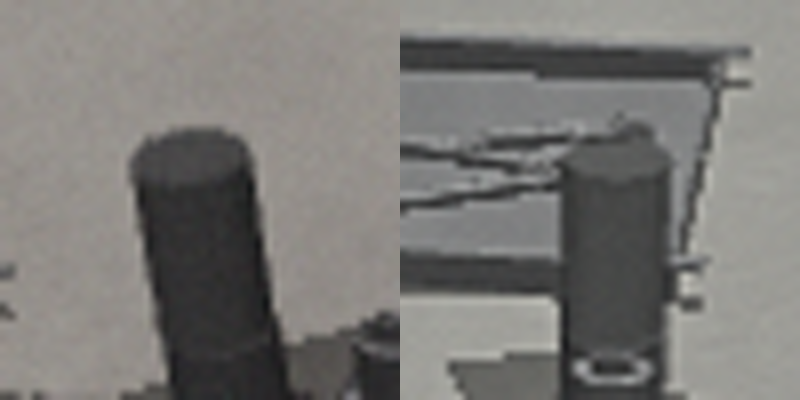

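The cap sits upright and flush on tube B's shoulder (top at crop (190,155), edge at about (225,350)), so I'm handing in.

```bash
python3 -c "
from station import manip
print(manip.hand_in())"
```

```text
the job is handed in; nothing more can be done
None
```

The job is handed in at about 21.6 s: the probe is fully home in tube B (the −y one; tube A holds the spacer), the cap is down on its shoulder and released, and the arm touched no bystander.

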